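Lay the painted whelk casts on their drying tiles

ROBOT

A 6-joint arm with a two-finger parallel gripper is mounted at the origin on the work surface. World frame = base frame: x ahead of the robot, y to its left, z up, the work surface at z = 0. Lengths are in mm, angles in degrees, forces in N, time in s.
With the tool pointing down it reaches from about 275 to 1000 mm from the base axis. Payload 8.4 kg.
Tool frame: the origin (TCP) lies at the very end of the fingers, on their centre line; the grasp point (between the pads) lies 19 mm behind it; z points along the fingers, x is the direction in which the jaws open and shut, and the axes are right-handed (so a half turn about z gives the same grasp; the last joint's range is limited). The gripper opens to 85 mm and grips with 20 to 120 N. Pads are 22 mm wide; open, the fingers measure 114 mm over their backs; the gripper's body (76 mm by 85 mm) begins 54 mm behind the grasp point. The pads swing forward as they close: fully open they stand 13 mm farther back than shut.
Start: joints at [73.373, 20.225, 93.587, -0, 66.188, -0.138], TCP at [177.401, 599.297, 231.281] pointing down, gripper open.
Joint ranges: [-150.9, 150.9], [-52.94, 120.26], [3.33, 152.33], [-74.26, 254.26], [0, 154.13], [-172.89, 172.89]. Speed limits (degrees/s): [127.2, 127.2, 159.86, 180, 180, 180].

INTERFACE

Orientations are given as [roll, pitch, yaw] about the fixed x, y, z axes, in that order (R = Rz(yaw) Ry(pitch) Rx(roll)).
In Python, from plant import status, viewer, ticket gives the robot as it stands.
- The arm moves only by the tool servo_tool, never from a script. Its argument "moves" is a list of rows, each a list of 7 numbers: the opening in per cent of the stroke, from 0 (shut) to 100 (fully open), then the shift along the tool's x, y, z in units of 50 mm (1.0 is 50 mm), then the turn, a rotation vector about the tool's x, y, z in units of 5 degrees (1.0 is 5 degrees). A call has 1 to 12 rows; each row is the pose to reach, as a shift and turn from the pose commanded when the call began, along the tool's axes at that moment; what a row does not reach only later rows make up. A row lasts 1/10 s, in which the tool goes at most 50 mm and 8.59 degrees, less where a joint would pass 70% of its speed; a pose out of reach is approached as far as the arm can. A call with a gripper value outside its range is refused whole. The fingers move at their own pace and stop on an object; the grip force is fixed at half the most. Time passes only in rows, so rows that repeat a pose let the fingers close. It gives the time, the measured TCP pose, the force and the opening at its end, in the units of the state.
- status.observe(): the state, without advancing time (a new reading comes with each control period).
- viewer.camera(name): name is "scene" or "top"; returns a dict with "frame" (400x640x3 uint8, red, green, blue), "z_map" (400x640 float32, mm along the optical axis (not along the pixel's ray), 0 where there is no reading), "K" (3x3 intrinsics, pixels), "D" ([k1, k2, p1, p2, k3] as OpenCV has them; the pictures are not rectified), "eye" and "attitude" of the camera in the world. Camera axes: x right, y down, z forward; pixel columns grow to the right and rows downward; lengths in mm; the calibration is good to about 2 mm. A picture is of the moment at which its call begins.
- ticket.finish_job(): hands the job in, once; it reports no verdict.
The state is a dict: "time_s": time; "joint_pos": joint angles; "joint_velocities": joint speeds; "effort": joint torques, N m; "eef_pos": TCP position; "orientation": TCP orientation; "force": force on the tool from outside, world axes, zero at the start; "wrist_torque": the same for the moment, N m; "gripper_width": finger opening in mm.
Only numpy, scipy, OpenCV 4.12 (cv2) and the standard library are available. Lean on these libraries where they do the work, as an engineer would, in place of code of your own. Each camera call takes 0.05 s, during which the arm holds its last target.

TASK

Put each of the four painted whelk shells on the drying tile of its own colour: gently, without dropping it, upright on its flat foot, in the middle of the tile and lengthwise along it (the spire may point either way). Leave the two flat scallop shells where they lie.

Things in the scene. Friction and masses are not known exactly. Their poses are not given: they have to be found in the camera images.
- whelk_blue: plaster whelk (spindle-shaped shell) cast painted blue, two cream stripes, on a small flat cream foot. 104 mm long, 45 high, about 0.1 kg. Its middle 36 mm is 44 mm wide with nearly upright flanks 8 to 44 mm above the underside (grip here across the width); both ends taper. Origin: centre of length and width, at the underside. x runs along its length to the stepped spire, z up.
- tile_blue: blue glazed drying tile, a flat slab 130 mm long (its x), 90 mm wide (its y), 8 mm thick, fixed to the table. Origin: centre of its underside, which is on the table, so its upper face is 8 mm above the origin.
- whelk_green: plaster whelk (spindle-shaped shell) cast painted green, two cream stripes, on a small flat cream foot. 104 mm long, 45 high, about 0.1 kg. Its middle 36 mm is 44 mm wide with nearly upright flanks 8 to 44 mm above the underside (grip here across the width); both ends taper. Origin: centre of length and width, at the underside. x runs along its length to the stepped spire, z up.
- tile_green: green glazed drying tile, a flat slab 130 mm long (its x), 90 mm wide (its y), 8 mm thick, fixed to the table. Origin: centre of its underside, which is on the table, so its upper face is 8 mm above the origin.
- whelk_red: plaster whelk (spindle-shaped shell) cast painted red, two cream stripes, on a small flat cream foot. 104 mm long, 45 high, about 0.1 kg. Its middle 36 mm is 44 mm wide with nearly upright flanks 8 to 44 mm above the underside (grip here across the width); both ends taper. Origin: centre of length and width, at the underside. x runs along its length to the stepped spire, z up.
- tile_red: red glazed drying tile, a flat slab 130 mm long (its x), 90 mm wide (its y), 8 mm thick, fixed to the table. Origin: centre of its underside, which is on the table, so its upper face is 8 mm above the origin.
- whelk_yellow: plaster whelk (spindle-shaped shell) cast painted yellow, two cream stripes, on a small flat cream foot. 104 mm long, 45 high, about 0.1 kg. Its middle 36 mm is 44 mm wide with nearly upright flanks 8 to 44 mm above the underside (grip here across the width); both ends taper. Origin: centre of length and width, at the underside. x runs along its length to the stepped spire, z up.
- tile_yellow: yellow glazed drying tile, a flat slab 130 mm long (its x), 90 mm wide (its y), 8 mm thick, fixed to the table. Origin: centre of its underside, which is on the table, so its upper face is 8 mm above the origin.
- scallop_blue: plaster scallop (flat round fan shell) cast painted blue with cream ribs, loose: about 74 mm across, 19 mm high, with a 20 x 40 mm hinge end at its -x side. Origin: centre of its round underside, z up. Not to be moved.
- scallop_yellow: plaster scallop (flat round fan shell) cast painted yellow with cream ribs, loose: about 74 mm across, 19 mm high, with a 20 x 40 mm hinge end at its -x side. Origin: centre of its round underside, z up. Not to be moved.
Mind the look-alikes: they are no part of the job. What is meant by the tile_red is not black, grey or white, and is the larger of those in its own colour.

How it is judged (in metres and radians):
At the end, for the whole second after the job is handed in: Each whelk rests upright (within 0.12 rad) on the tile of its own colour, its centre within 15 mm of the tile's centre (seen from above), its length within 15 degrees of the tile's long direction, at rest; both scallops are within 20 mm of where they started (horizontal distance between whelk_blue and tile_blue below 0.015 m and z of whelk_blue in the frame of tile_blue between 0.004 and 0.012 m and angle between each of whelk_blue, whelk_green, whelk_red, whelk_yellow's own z axis and vertical below 0.12 rad and angle between the x axis of whelk_blue and the x axis of tile_blue, either way round below 0.26 rad and linear speed of each of whelk_blue, whelk_green, whelk_red, whelk_yellow below 0.01 m/s and horizontal distance between whelk_green and tile_green below 0.015 m and z of whelk_green in the frame of tile_green between 0.004 and 0.012 m and angle between the x axis of whelk_green and the x axis of tile_green, either way round below 0.26 rad and horizontal distance between whelk_red and tile_red below 0.015 m and z of whelk_red in the frame of tile_red between 0.004 and 0.012 m and angle between the x axis of whelk_red and the x axis of tile_red, either way round below 0.26 rad and horizontal distance between whelk_yellow and tile_yellow below 0.015 m and z of whelk_yellow in the frame of tile_yellow between 0.004 and 0.012 m and angle between the x axis of whelk_yellow and the x axis of tile_yellow, either way round below 0.26 rad and distance of each of scallop_blue, scallop_yellow from where it was at the start of the episode below 0.02 m); the robot touches nothing.
It fails at once if the blue scallop is shifted by more than 20 mm (distance of scallop_blue from where it was at the start of the episode above 0.02 m).
It fails at once if the yellow scallop is shifted by more than 20 mm (distance of scallop_yellow from where it was at the start of the episode above 0.02 m).
It fails at once if a whelk is pressed or knocked hard on to its tile (over 60 N) (contact force between whelk_blue and tile_blue above 60 N or contact force between whelk_green and tile_green above 60 N or contact force between whelk_red and tile_red above 60 N or contact force between whelk_yellow and tile_yellow above 60 N).
It fails at once if a whelk is dropped (falls from more than about 2 cm: faster than 0.6 m/s while the fingers do not touch it) ((linear speed of whelk_blue above 0.6 m/s and contact force between whelk_blue and the fingers below 0.1 N) or (linear speed of whelk_green above 0.6 m/s and contact force between whelk_green and the fingers below 0.1 N) or (linear speed of whelk_red above 0.6 m/s and contact force between whelk_red and the fingers below 0.1 N) or (linear speed of whelk_yellow above 0.6 m/s and contact force between whelk_yellow and the fingers below 0.1 N)).
It also fails if it takes over 106 s, if anything falls off the work surface, if the arm or the gripper's body presses on something with over 40 N, if the wrist force passes 120 N, or if a joint passes its speed limit or range.

## Working session

There is one attempt and no reset: what is moved stays moved. The work goes in short steps, Python scripts to look and compute and a tool call to move; the robot and the scene stay as the last step left them, time stands still between calls to the robot, and variables do not carry over. Pictures are saved under pics/ and viewed, and the job is handed in when it is done.

Besides the shell and the picture viewer there is one more tool, called after "Request:" as name([rows], argument=value, ...), one row to a line, values as JSON. servo_tool: Moves the arm, as the interface text tells. Its arguments: {"type":"object","properties":{"moves":{"type":"array"}},"required":["moves"]}

```bash
mkdir -p pics; ls; cat > cap.py <<'E'
import sys,cv2,numpy as np,pickle
from plant import status,viewer,ticket
def grab(tag):
    out={}
    for n in("scene","top"):
        c=viewer.camera(n); out[n]=c
        cv2.imwrite(f"pics/{tag}_{n}.png",c["frame"][:,:,::-1])
    pickle.dump(out,open(f"{tag}.pkl","wb"))
    return out
E
python3 - <<'E'
from cap import *
o=grab("a")
for n in o:
    c=o[n]; print(n,c["K"],c["D"],c["eye"],c["attitude"],(c["z_map"]>0).mean())
print(status.observe())
E
```

```text
pics
scene [[500.64156045   0.         316.15269179]
 [  0.         500.64156045 189.13448968]
 [  0.           0.           1.        ]] [-0.06765278  0.          0.          0.          0.        ] [1090.31232733  594.21505735 1193.40160206] [-145.2200065    -0.35208004  130.06453031] 0.99583203125
top [[361.98545361   0.         313.4806833 ]
 [  0.         361.98545361 197.7418803 ]
 [  0.           0.           1.        ]] [-0.03585398  0.          0.          0.          0.        ] [ 323.20835068   98.37557496 1059.55357706] [-170.80659107   -0.51476373  -88.76710501] 0.9959765625
{'time_s': 0.1, 'joint_pos': array([ 7.33711678e+01,  2.02590237e+01,  9.36245923e+01, -4.54965353e-04,
        6.61875384e+01, -1.38221066e-01]), 'joint_velocities': array([ 0.03119584, -0.15725852, -0.10790234,  0.04351954, -0.01427014,
        0.13886751]), 'effort': array([ 8.73287354e-04, -6.06358767e+01, -3.42815387e+01,  5.43531905e-05,
        4.01972633e-03, -2.01806563e-05]), 'eef_pos': array([177.30008702, 598.88293896, 230.63290544]), 'orientation': array([1.79999756e+02, 7.11551571e-02, 7.35095726e+01]), 'force': array([0.96441476, 0.18161658, 0.72268172]), 'wrist_torque': array([-0.00818176, -0.0152939 ,  0.00174681]), 'gripper_width': 85.70549554895025}
```

View pics/a_scene.png

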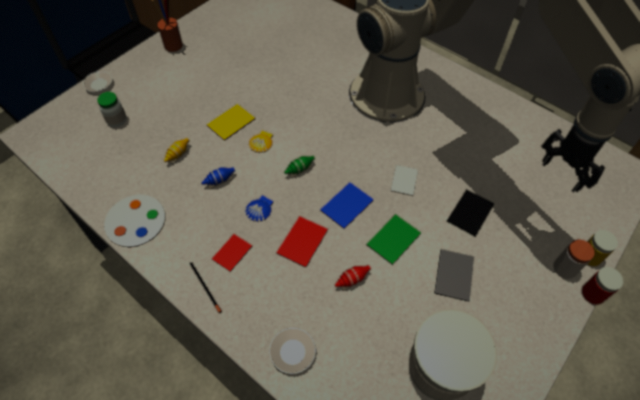

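View pics/a_top.png

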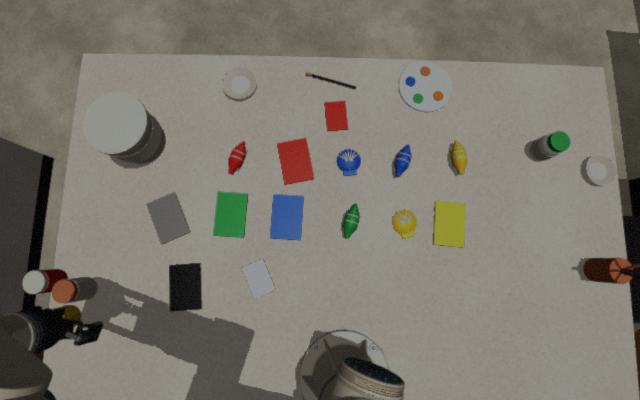

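```bash
cat > loc.py <<'E'
import cv2,numpy as np,pickle
from scipy.spatial.transform import Rotation as R
HUE={"red":[(0,8),(172,180)],"yellow":[(20,34)],"green":[(45,85)],"blue":[(100,128)]}
def cam(c): return c["K"],np.array(c["D"]),np.array(c["eye"]),R.from_euler("xyz",c["attitude"],degrees=True).as_matrix()
def ray(c,uv):
    K,D,e,A=cam(c)
    p=cv2.undistortPoints(np.asarray(uv,float).reshape(-1,1,2),K,D).reshape(-1,2)
    return e,np.c_[p,np.ones(len(p))]
def onplane(c,uv,z):
    e,d=ray(c,uv); d=d@cam(c)[3].T
    return e+d*((z-e[2])/d[:,2])[:,None]
def proj(c,P):
    K,D,e,A=cam(c); return cv2.projectPoints(((np.asarray(P,float).reshape(-1,3)-e)@A),np.zeros(3),np.zeros(3),K,D)[0].reshape(-1,2)
def cloud(c,m):
    v,u=np.nonzero((m>0)&(c["z_map"]>0)); e,d=ray(c,np.c_[u,v])
    return e+(d*c["z_map"][v,u][:,None])@cam(c)[3].T
def tri(ca,ua,cb,ub):
    def n(c,u):
        e,d=ray(c,u); d=(d@cam(c)[3].T)[0]; return e,d/np.linalg.norm(d)
    (a,da),(b,db)=n(ca,ua),n(cb,ub)
    t=np.linalg.lstsq(np.c_[da,-db],b-a,rcond=None)[0]
    p,q=a+t[0]*da,b+t[1]*db
    return (p+q)/2,np.linalg.norm(p-q)
def blobs(c,col,smin=110,amin=60):
    h=cv2.cvtColor(c["frame"],cv2.COLOR_RGB2HSV)
    m=np.zeros(h.shape[:2],np.uint8)
    for lo,hi in HUE[col]: m|=cv2.inRange(h,(lo,smin,35),(hi,255,255))
    m=cv2.morphologyEx(m,cv2.MORPH_CLOSE,np.ones((5,5)))
    out=[]
    for k in cv2.findContours(m,cv2.RETR_EXTERNAL,cv2.CHAIN_APPROX_NONE)[0]:
        if cv2.contourArea(k)<amin: continue
        mm=np.zeros_like(m); cv2.drawContours(mm,[k],-1,255,-1)
        M=cv2.moments(k); out.append(dict(c=(M["m10"]/M["m00"],M["m01"]/M["m00"]),a=cv2.contourArea(k),k=k,m=mm))
    return out
E
python3 - <<'E'
from loc import *
o=pickle.load(open("a.pkl","rb"))
for n in o:
  for col in HUE:
    for b in blobs(o[n],col):
      P=cloud(o[n],b["m"])
      print(n,col,np.round(b["c"],1),b["a"],"cloud",np.median(P,0).round(1),"z95",np.percentile(P[:,2],[5,95]).round(1))
c=o["top"]["frame"][90:200,260:370,::-1]
cv2.imwrite("pics/redcrop.png",cv2.resize(c,None,fx=5,fy=5,interpolation=cv2.INTER_CUBIC))
E
```

```text
scene red [598.8 287.8] 119.0 cloud [263.9 818.   70.2] z95 [ 9.9 84.1]
scene red [352.6 275.9] 441.5 cloud [616.6 324.5  38.2] z95 [23.7 46.9]
scene red [231.5 252. ] 741.5 cloud [756.6  29.4   7.3] z95 [ 2.9 11.4]
scene red [301.8 240.9] 1400.0 cloud [610.5 149.8   8.3] z95 [ 3.8 12.6]
scene red [167.8  25.4] 126.0 cloud [ 309.1 -730.5  101.4] z95 [ 96.  107.6]
scene yellow [597.3 256.4] 181.5 cloud [167.5 787.2  54.3] z95 [ 8.6 78.3]
scene yellow [176.  149.7] 317.0 cloud [ 631.9 -329.1   35.1] z95 [14.7 46.4]
scene yellow [260.8 141.4] 357.5 cloud [ 434.  -171.9   13.1] z95 [ 4.1 20.7]
scene yellow [230.4 121.3] 865.0 cloud [ 431.5 -307.9    8.9] z95 [ 4.2 13.3]
scene green [393.4 238.6] 1286.0 cloud [446.4 334.5   8.7] z95 [ 4.3 12.8]
scene green [299.1 164.4] 253.0 cloud [436.7 -11.1  37.8] z95 [26.9 46.4]
scene green [106.5  98.5] 195.5 cloud [ 662.1 -599.4  101.2] z95 [ 96.2 105.4]
scene blue [141.  231.7] 61.5 cloud [ 874.4 -202.8    9.8] z95 [ 6.1 13.3]
scene blue [259.1 208.5] 410.5 cloud [613.5  -6.5  13.8] z95 [ 5.9 20. ]
scene blue [346.4 204.7] 1152.5 cloud [440.9 169.
[... 495 characters left out ...]
2.  750.7  35.6] z95 [10.6 71.9]
top yellow [404.4 223.3] 480.0 cloud [ 424.  -173.7   12.7] z95 [ 5.7 19.1]
top yellow [449.  223.9] 1260.0 cloud [ 424.6 -306.     8.3] z95 [ 5.1 11.7]
top yellow [458.5 157.3] 323.5 cloud [ 618.5 -331.4   36.1] z95 [23.8 45.2]
top green [350.5 221.1] 299.5 cloud [423.8 -14.1  39.2] z95 [29.5 45.6]
top green [230.3 214.4] 1211.0 cloud [437.9 334.3   8.7] z95 [ 5.6 12. ]
top green [558.7 141.2] 303.5 cloud [ 656.5 -596.2   99.9] z95 [ 93.5 103. ]
top blue [286.4 217.1] 1245.5 cloud [434.6 170.2   8.5] z95 [ 5.3 11.7]
top blue [348.4 161.9] 417.5 cloud [603.7  -8.5  13.2] z95 [ 6.3 19.5]
top blue [402.  160.7] 281.5 cloud [ 604.1 -162.8   39.1] z95 [28.4 45.4]
```

View pics/redcrop.png

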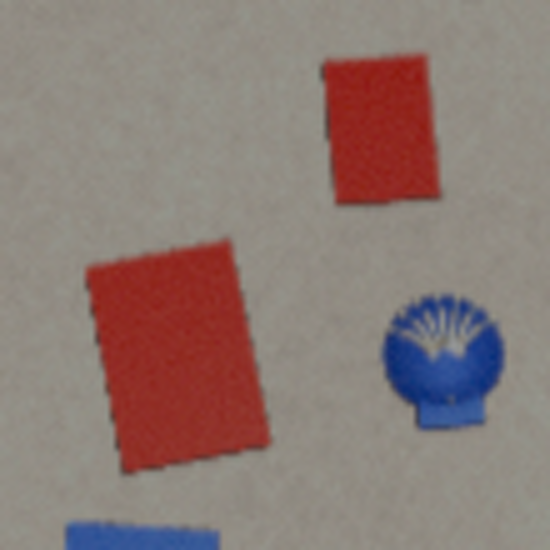

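```bash
cat > meas.py <<'E'
from loc import *
def shape(c,b,z):
    k=cv2.convexHull(b["k"]).reshape(-1,2).astype(np.float64)
    # dense polygon -> plane
    P=onplane(c,k,z)[:,:2].astype(np.float32)
    M=cv2.moments(P); cen=np.array([M["m10"],M["m01"]])/M["m00"]
    S=np.array([[M["mu20"],M["mu11"]],[M["mu11"],M["mu02"]]]); w,V=np.linalg.eigh(S); v=V[:,1]
    r=cv2.minAreaRect(P); bx=cv2.boxPoints(r); e1=bx[1]-bx[0]; e2=bx[2]-bx[1]
    e=e1 if np.linalg.norm(e1)>np.linalg.norm(e2) else e2
    return dict(c=cen,rc=np.array(r[0]),size=sorted(r[1])[::-1],ang=np.degrees(np.arctan2(v[1],v[0]))%180,rang=np.degrees(np.arctan2(e[1],e[0]))%180)
def classify(c,near=None):
    d={}
    for col in HUE:
        for b in blobs(c,col):
            P=np.median(cloud(c,b["m"]),0)
            if not(300<P[0]<720 and abs(P[1])<480): continue
            s=shape(c,b,8)
            if min(s["size"])<56 and P[2]>22: kind,z="whelk",24
            elif max(s["size"])>115: kind,z="tile",8
            else: kind,z="scallop",9
            s=shape(c,b,z); s.update(px=b["c"],zmed=P[2]); d.setdefault(kind+"_"+col,[]).append(s)
    return d
def report(tag):
    o=pickle.load(open(tag+".pkl","rb")); D={n:classify(o[n]) for n in o}
    for k in sorted(set(D["top"])|set(D["scene"])):
        for n in("top","scene"):
            for s in D[n].get(k,[]): print(f"{k:15s}{n:6s} px {np.round(s['px'],1)} c {s['c'].round(1)} rc {s['rc'].round(1)} size {np.round(s['size'],1)} ang {s['ang']:.1f} rect {s['rang']:.1f}")
        if len(D["top"].get(k,[]))==1==len(D["scene"].get(k,[])):
            p,g=tri(o["top"],D["top"][k][0]["px"],o["scene"],D["scene"][k][0]["px"]); print("    tri",p.round(1),"gap",round(g,1))
    return o,D
if __name__=="__main__":
    import sys; report(sys.argv[1])
E
python3 meas.py a
```

```text
scallop_blue   top    px [348.4 161.9] c [604.1  -9.5] rc [602.8 -10. ] size [77.  69.1] ang 6.8 rect 1.4
scallop_blue   scene  px [259.1 208.5] c [609.6 -10.2] rc [608.9 -13.4] size [78.1 67.9] ang 8.9 rect 37.0
    tri [607.  -11.3   2.5] gap 2.9
scallop_yellow top    px [404.4 223.3] c [ 423.6 -174.8] rc [ 423.3 -174.9] size [79.6 71.5] ang 15.2 rect 17.4
scallop_yellow scene  px [176.  149.7] c [ 619.8 -351.5] rc [ 619.4 -351.3] size [95.4 58.5] ang 13.1 rect 35.0
scallop_yellow scene  px [260.8 141.4] c [ 427.8 -176. ] rc [ 427.1 -178.9] size [85.3 71.1] ang 19.1 rect 43.0
tile_blue      top    px [286.4 217.1] c [435.3 170.5] rc [435.5 170.4] size [127.2  88.5] ang 178.2 rect 177.5
tile_blue      scene  px [346.4 204.7] c [439.5 169. ] rc [439.5 168.8] size [129.2  89.2] ang 178.2 rect 178.2
    tri [436.5 169.    1.8] gap 4.2
tile_green     top    px [230.3 214.4] c [439.8 334.4] rc [439.5 334.3] size [126.5  87.1] ang 177.5 rect 177.3
tile_green     scene  px [393.4 238.6] c [443.3 333.5] rc [443.3 333.7] size [128.3  87.8] ang 177.7 rect 177.9
    tri [440.4 334.2   1.3] gap
[... 726 characters left out ...]
 [85.9 54. ] ang 160.2 rect 130.3
    tri [ 609.8 -169.4   22.5] gap 4.4
whelk_green    top    px [350.5 221.1] c [425.9 -15.2] rc [427.5 -15.2] size [100.5  38.2] ang 164.2 rect 166.2
whelk_green    scene  px [299.1 164.4] c [427.8 -18.2] rc [428.4 -19.1] size [98.8 42.8] ang 168.4 rect 163.1
    tri [426.9 -17.3  22.3] gap 4.4
whelk_red      top    px [236.7 157.3] c [607.4 321.6] rc [608.2 321.5] size [102.2  41.8] ang 162.8 rect 157.2
whelk_red      scene  px [352.6 275.9] c [609.  320.8] rc [610.3 320.6] size [105.4  44.5] ang 160.4 rect 158.4
    tri [608.1 321.3  21.4] gap 2.8
whelk_yellow   top    px [458.5 157.3] c [ 623.2 -336.9] rc [ 624.2 -337. ] size [99.3 44.6] ang 4.6 rect 4.6
```

```bash
cat > plan.py <<'E'
import sys,numpy as np
from scipy.spatial.transform import Rotation as R
from plant import status
# usage: plan.py x y z yaw  -> shift (50mm units, tool axes), turn (5deg units), from measured pose
x,y,z,yaw=map(float,sys.argv[1:5])
s=status.observe(); A=R.from_euler("xyz",s["orientation"],degrees=True)
B=R.from_euler("xyz",[180,0,yaw],degrees=True)
d=A.inv().apply(np.array([x,y,z])-s["eef_pos"])/50
t=np.degrees((A.inv()*B).as_rotvec())/5
print("t",s["time_s"],"eef",s["eef_pos"].round(1),s["orientation"].round(2),"w",round(s["gripper_width"],1),"F",s["force"].round(1),"q",s["joint_pos"].round(0))
print("shift",d.round(3),"turn",t.round(3))
E
python3 plan.py 608 321 150 69
python3 - <<'E'
from loc import *; from meas import shape
o=pickle.load(open("a.pkl","rb"))
for n in o:
  for b in blobs(o[n],"yellow"):
    P=np.median(cloud(o[n],b["m"]),0)
    if P[2]>30 and P[0]>500: print(n,shape(o[n],b,24))
E
```

```text
t 0.1 eef [177.3 598.9 230.6] [1.800e+02 7.000e-02 7.351e+01] w 85.7 F [1.  0.2 0.7] q [73. 20. 94. -0. 66. -0.]
shift [-2.882  9.837  1.616] turn [0.001 0.014 0.902]
scene {'c': array([ 625.78397729, -339.50382208]), 'rc': array([ 625.36853027, -339.32614136]), 'size': [94.19963073730469, 57.74801254272461], 'ang': np.float64(13.072776793826051), 'rang': np.float32(35.026424)}
top {'c': array([ 623.19030897, -336.93048588]), 'rc': array([ 624.24847412, -337.02182007]), 'size': [99.31404113769531, 44.6038932800293], 'ang': np.float64(4.573218479989237), 'rang': np.float32(4.5899496)}
```

Request:
servo_tool([
  [100, -0.1, 0.4, 0.06, 0, 0, 0],
  [100, -0.32, 1.1, 0.2, 0, 0, 0.1],
  [100, -0.58, 2.0, 0.35, 0, 0, 0.2],
  [100, -0.85, 2.9, 0.5, 0, 0, 0.3],
  [100, -1.12, 3.8, 0.64, 0, 0, 0.4],
  [100, -1.38, 4.7, 0.79, 0, 0, 0.5],
  [100, -1.64, 5.6, 0.94, 0, 0, 0.6],
  [100, -1.91, 6.5, 1.08, 0, 0, 0.7],
  [100, -2.17, 7.4, 1.23, 0, 0, 0.8],
  [100, -2.44, 8.3, 1.38, 0, 0, 0.9],
  [100, -2.65, 9.05, 1.49, 0, 0, 0.9],
  [100, -2.8, 9.55, 1.57, 0, 0, 0.9],
])

```text
time_s: 1.3
eef_pos: [597.5, 327.4, 151.8]
orientation: [-180.0, 0.0, 68.9]
force: [0.1, 0.7, -0.6]
gripper_width: 85.2
```

```bash
python3 plan.py 608 321 70 69
```

```text
t 1.3 eef [597.5 327.4 151.8] [-1.7999e+02  5.0000e-02  6.8920e+01] w 85.2 F [ 0.1  0.7 -0.6] q [ 29.  30.  90.  -0.  61. -40.]
shift [-0.042  0.243  1.636] turn [-0.002  0.009 -0.017]
```

Request:
servo_tool([
  [100, -0.02, 0.1, 0.4, 0, 0, 0],
  [100, -0.03, 0.2, 1.0, 0, 0, 0],
  [100, -0.04, 0.24, 1.45, 0, 0, 0],
  [100, -0.04, 0.24, 1.63, 0, 0, 0],
  [100, -0.04, 0.24, 1.63, 0, 0, 0],
])

```text
time_s: 1.8
eef_pos: [604.9, 322.9, 69.7]
orientation: [-179.9, 0.1, 69.0]
force: [0.4, -0.3, 0.5]
gripper_width: 85.7
```

```bash
python3 - <<'E'
from cap import *
o=grab("b")
from loc import *
s=status.observe(); print(s["eef_pos"],s["orientation"])
# predicted tcp pixels
for n in o: print(n,proj(o[n],s["eef_pos"]))
a=o["scene"]["frame"][180:330,270:430,::-1]; b=o["top"]["frame"][90:240,160:320,::-1]
cv2.imwrite("pics/b_crop.png",np.hstack([cv2.resize(i,(400,375),interpolation=cv2.INTER_CUBIC) for i in(a,b)]))
E
```

```text
[606.27567115 323.77488308  72.03455696] [ 1.79974712e+02 -3.12325268e-02  6.90220341e+01]
scene [[355.76076881 267.30047108]]
top [[232.6221939  152.83172117]]
```

View pics/b_crop.png

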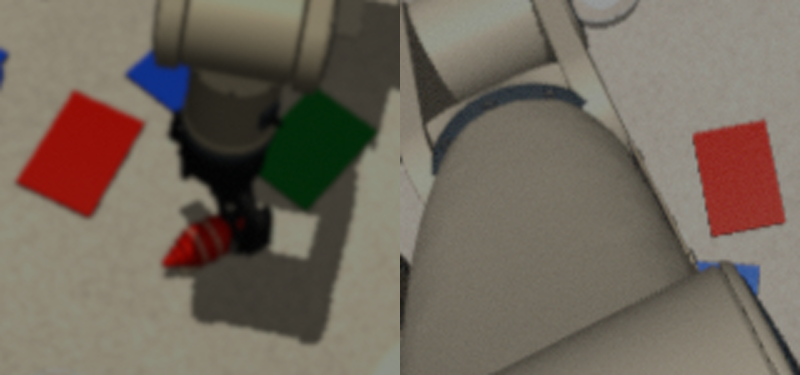

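```bash
for i in 1 2 3; do python3 plan.py 608 321 8 69; done
```

```text
t 1.9 eef [606.3 323.8  72. ] [ 1.7997e+02 -3.0000e-02  6.9020e+01] w 85.1 F [0.2 0.8 0.8] q [ 28.  35.  92.   0.  53. -41.]
shift [-0.04   0.052  1.281] turn [ 0.005 -0.006  0.004]
t 1.9 eef [606.3 323.8  72. ] [ 1.7997e+02 -3.0000e-02  6.9020e+01] w 85.1 F [0.2 0.8 0.8] q [ 28.  35.  92.   0.  53. -41.]
shift [-0.04   0.052  1.281] turn [ 0.005 -0.006  0.004]
t 1.9 eef [606.3 323.8  72. ] [ 1.7997e+02 -3.0000e-02  6.9020e+01] w 85.1 F [0.2 0.8 0.8] q [ 28.  35.  92.   0.  53. -41.]
shift [-0.04   0.052  1.281] turn [ 0.005 -0.006  0.004]
```

Request:
servo_tool([
  [100, -0.02, 0.03, 0.2, 0, 0, 0],
  [100, -0.04, 0.05, 0.5, 0, 0, 0],
  [100, -0.04, 0.05, 0.8, 0, 0, 0],
  [100, -0.04, 0.05, 1.1, 0, 0, 0],
  [100, -0.04, 0.05, 1.24, 0, 0, 0],
  [100, -0.04, 0.05, 1.26, 0, 0, 0],
])

```text
time_s: 2.5
eef_pos: [606.6, 320.1, 6.4]
orientation: [-179.9, 0.1, 69.0]
force: [-0.2, -0.4, -0.0]
gripper_width: 85.5
```

Request:
servo_tool([
  [0, 0, 0, 0, 0, 0, 0],
  [0, 0, 0, 0, 0, 0, 0],
  [0, 0, 0, 0, 0, 0, 0],
  [0, 0, 0, 0, 0, 0, 0],
  [0, 0, 0, 0, 0, 0, 0],
  [0, 0, 0, 0, 0, 0, 0],
  [0, 0, 0, 0, 0, 0, 0],
  [0, 0, 0, 0, 0, 0, 0],
])

```text
time_s: 3.3
eef_pos: [608.3, 321.0, 9.3]
orientation: [179.9, -0.1, 69.0]
force: [-0.1, 0.8, 6.0]
gripper_width: 42.5
```

Request:
servo_tool([
  [0, 0, 0, -0.1, 0, 0, 0],
  [0, 0, 0, -0.3, 0, 0, 0],
  [0, 0, 0, -0.6, 0, 0, 0],
  [0, 0, 0, -1.0, 0, 0, 0],
  [0, 0, 0, -1.4, 0, 0, 0],
  [0, 0, 0, -1.7, 0, 0, 0],
  [0, 0, 0, -1.9, 0, 0, 0],
  [0, 0, 0, -2.0, 0, 0, 0],
])

```text
time_s: 4.1
eef_pos: [608.0, 320.8, 109.8]
orientation: [179.9, -0.1, 69.0]
force: [-0.0, 0.6, -1.1]
gripper_width: 42.3
```

```bash
python3 plan.py 606.5 149.6 108 102.7; python3 - <<'E'
from cap import *
o=grab("c")
E
```

```text
t 4.1 eef [608.  320.8 109.8] [ 1.7994e+02 -6.0000e-02  6.9010e+01] w 42.3 F [-0.   0.6 -1.1] q [ 28.  33.  91.  -0.  57. -41.]
shift [-3.208  1.198  0.033] turn [ 0.015 -0.009 -6.738]
```

View pics/c_scene.png

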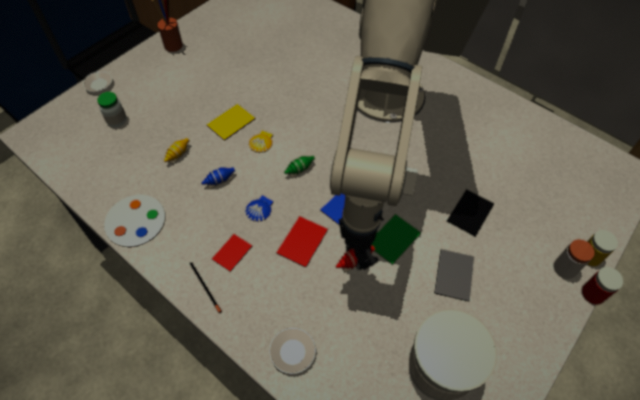

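Request:
servo_tool([
  [0, -0.1, 0.04, 0, 0, 0, -0.2],
  [0, -0.35, 0.13, 0, 0, 0, -0.7],
  [0, -0.7, 0.26, 0, 0, 0, -1.5],
  [0, -1.1, 0.41, 0, 0, 0, -2.3],
  [0, -1.5, 0.56, 0, 0, 0, -3.2],
  [0, -1.9, 0.71, 0, 0, 0, -4.0],
  [0, -2.3, 0.86, 0, 0, 0, -4.9],
  [0, -2.7, 1.01, 0, 0, 0, -5.7],
  [0, -3.0, 1.12, 0, 0, 0, -6.3],
  [0, -3.15, 1.18, 0, 0, 0, -6.65],
  [0, -3.2, 1.2, 0, 0, 0, -6.74],
  [0, -3.2, 1.2, 0, 0, 0, -6.74],
])

```text
time_s: 5.4
eef_pos: [606.0, 149.2, 107.6]
orientation: [-179.9, -0.0, 102.7]
force: [0.0, -0.4, -0.5]
gripper_width: 42.4
```

```bash
python3 plan.py 606.5 149.6 17 102.7
```

```text
t 5.4 eef [606.  149.2 107.6] [-179.94   -0.    102.66] w 42.4 F [ 0.  -0.4 -0.5] q [ 14.  28.  99.   0.  53. -89.]
shift [0.005 0.014 1.813] turn [-0.012 -0.    -0.007]
```

Request:
servo_tool([
  [0, 0, 0.01, 0.1, 0, 0, 0],
  [0, 0, 0.01, 0.3, 0, 0, 0],
  [0, 0, 0.01, 0.6, 0, 0, 0],
  [0, 0, 0.01, 0.95, 0, 0, 0],
  [0, 0, 0.01, 1.25, 0, 0, 0],
  [0, 0, 0.01, 1.5, 0, 0, 0],
  [0, 0, 0.01, 1.65, 0, 0, 0],
  [0, 0, 0.01, 1.72, 0, 0, 0],
  [0, 0, 0.01, 1.76, 0, 0, 0],
  [0, 0, 0.01, 1.79, 0, 0, 0],
  [0, 0, 0.01, 1.81, 0, 0, 0],
])

```text
time_s: 6.5
eef_pos: [607.2, 149.9, 18.2]
orientation: [179.9, -0.0, 102.7]
force: [-0.3, -0.4, -0.4]
gripper_width: 42.5
```

Request:
servo_tool([
  [0, 0, 0, 0.01, 0, 0, 0],
  [0, 0, 0, 0.02, 0, 0, 0],
  [0, 0, 0, 0.03, 0, 0, 0],
  [0, 0, 0, 0.03, 0, 0, 0],
])

```text
time_s: 6.9
eef_pos: [607.1, 149.9, 17.3]
orientation: [180.0, 0.0, 102.7]
force: [-2.7, -1.0, 7.1]
gripper_width: 42.4
```

Contact (about 7 N). Now open and retreat straight up.

Request:
servo_tool([
  [30, 0, 0, 0, 0, 0, 0],
  [70, 0, 0, 0, 0, 0, 0],
  [100, 0, 0, 0, 0, 0, 0],
  [100, 0, 0, 0, 0, 0, 0],
  [100, 0, 0, 0, 0, 0, 0],
  [100, 0, 0, 0, 0, 0, 0],
])

```text
time_s: 7.5
eef_pos: [606.8, 149.8, 16.2]
orientation: [-180.0, 0.0, 102.7]
force: [-0.5, 0.2, 0.3]
gripper_width: 85.3
```

Request:
servo_tool([
  [100, 0, 0, -0.1, 0, 0, 0],
  [100, 0, 0, -0.3, 0, 0, 0],
  [100, 0, 0, -0.7, 0, 0, 0],
  [100, 0, 0, -1.2, 0, 0, 0],
  [100, 0, 0, -1.7, 0, 0, 0],
  [100, 0, 0, -2.0, 0, 0, 0],
])

```text
time_s: 8.1
eef_pos: [607.8, 150.1, 119.1]
orientation: [179.8, -0.0, 102.7]
force: [-0.5, 0.1, -0.3]
gripper_width: 85.3
```

```bash
python3 plan.py 427 -16.7 90 76
```

```text
t 8.1 eef [607.8 150.1 119.1] [179.83  -0.   102.71] w 85.3 F [-0.5  0.1 -0.3] q [ 14.  27.  99.  -0.  54. -89.]
shift [-2.458 -4.264  0.57 ] turn [ 0.033 -0.008  5.342]
```

Request:
servo_tool([
  [100, -0.2, -0.35, 0, 0, 0, 0.4],
  [100, -0.55, -0.95, 0, 0, 0, 1.2],
  [100, -1.0, -1.7, 0, 0, 0, 2.2],
  [100, -1.4, -2.45, 0.1, 0, 0, 3.1],
  [100, -1.85, -3.2, 0.2, 0, 0, 4.0],
  [100, -2.2, -3.85, 0.35, 0, 0, 4.8],
  [100, -2.4, -4.18, 0.5, 0, 0, 5.2],
  [100, -2.46, -4.27, 0.55, 0, 0, 5.34],
  [100, -2.46, -4.27, 0.55, 0, 0, 5.34],
])

```text
time_s: 9.0
eef_pos: [425.7, -17.4, 89.0]
orientation: [180.0, -0.0, 76.0]
force: [0.4, -0.6, 0.6]
gripper_width: 85.5
```

```bash
python3 - <<'E'
from cap import *
o=grab("d")
E
python3 plan.py 427 -16.7 8 76
python3 meas.py d | grep -A1 -E "red"
```

```text
t 9.1 eef [427.1 -16.8  89.3] [ 1.7991e+02 -3.0000e-02  7.6060e+01] w 85.6 F [ 0.7 -0.1  0.9] q [ -2.  15. 124.   0.  41. -79.]
shift [ 0.    -0.005  1.626] turn [ 0.017 -0.005  0.012]
tile_red       top    px [295.1 161. ] c [604.5 150.3] rc [604.3 150.3] size [129.2  89.3] ang 12.5 rect 12.4
tile_red       scene  px [301.9 241. ] c [608.4 148.9] rc [608.3 149. ] size [132.5  91.6] ang 13.0 rect 12.6
    tri [606.6 148.9   1.1] gap 3.7
```

View pics/d_scene.png

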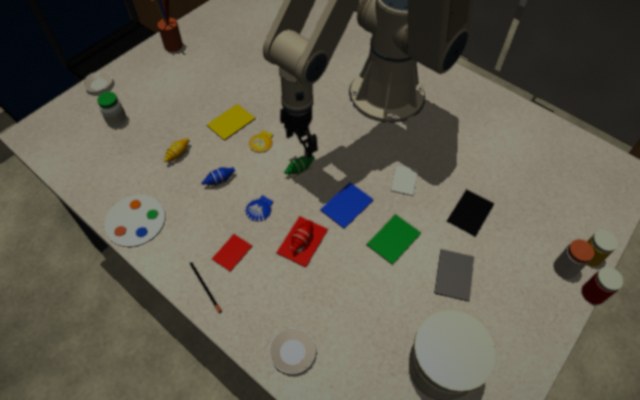

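View pics/d_top.png

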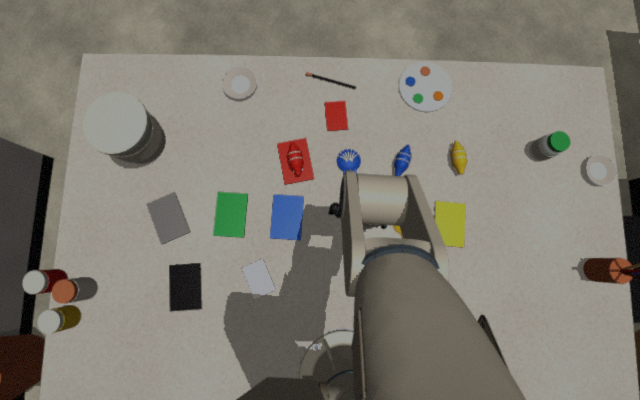

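Request:
servo_tool([
  [100, 0, 0, 0.2, 0, 0, 0],
  [100, 0, 0, 0.6, 0, 0, 0],
  [100, 0, 0, 1.0, 0, 0, 0],
  [100, 0, 0, 1.35, 0, 0, 0],
  [100, 0, 0, 1.55, 0, 0, 0],
  [100, 0, 0, 1.62, 0, 0, 0],
  [100, 0, 0, 1.62, 0, 0, 0],
])

```text
time_s: 9.8
eef_pos: [425.6, -16.9, 7.4]
orientation: [-180.0, 0.0, 76.0]
force: [-0.5, 0.5, -0.5]
gripper_width: 85.9
```

Request:
servo_tool([
  [0, 0, 0, 0, 0, 0, 0],
  [0, 0, 0, 0, 0, 0, 0],
  [0, 0, 0, 0, 0, 0, 0],
  [0, 0, 0, 0, 0, 0, 0],
  [0, 0, 0, 0, 0, 0, 0],
  [0, 0, 0, 0, 0, 0, 0],
  [0, 0, 0, 0, 0, 0, 0],
  [0, 0, 0, 0, 0, 0, 0],
])

```text
time_s: 10.6
eef_pos: [426.1, -17.2, 8.5]
orientation: [179.9, -0.0, 76.0]
force: [-1.4, 1.5, 8.0]
gripper_width: 42.1
```

Request:
servo_tool([
  [0, 0, 0, -0.1, 0, 0, 0],
  [0, 0, 0, -0.3, 0, 0, 0],
  [0, 0, 0, -0.6, 0, 0, 0],
  [0, 0, 0, -1.0, 0, 0, 0],
  [0, 0, 0, -1.4, 0, 0, 0],
  [0, 0, 0, -1.7, 0, 0, 0],
  [0, 0, 0, -1.9, 0, 0, 0],
  [0, 0, 0, -2.0, 0, 0, 0],
])

```text
time_s: 11.4
eef_pos: [426.1, -17.2, 109.0]
orientation: [179.9, -0.0, 76.0]
force: [-0.2, 0.7, -0.6]
gripper_width: 42.4
```

```bash
python3 plan.py 441.5 334 108 87.6
```

```text
t 11.4 eef [426.1 -17.2 109. ] [ 1.799e+02 -2.000e-02  7.601e+01] w 42.4 F [-0.2  0.7 -0.6] q [ -3.  13. 123.  -0.  44. -79.]
shift [ 6.89  -1.398  0.021] turn [ 2.000e-02 -2.000e-03 -2.318e+00]
```

Request:
servo_tool([
  [0, 0.15, -0.03, 0, 0, 0, 0],
  [0, 0.5, -0.1, 0, 0, 0, -0.1],
  [0, 1.0, -0.2, 0, 0, 0, -0.3],
  [0, 1.65, -0.33, 0, 0, 0, -0.5],
  [0, 2.35, -0.47, 0, 0, 0, -0.8],
  [0, 3.1, -0.62, 0, 0, 0, -1.1],
  [0, 3.9, -0.79, 0, 0, 0, -1.4],
  [0, 4.65, -0.94, 0, 0, 0, -1.7],
  [0, 5.4, -1.1, 0, 0, 0, -1.9],
  [0, 6.05, -1.23, 0, 0, 0, -2.1],
  [0, 6.55, -1.33, 0, 0, 0, -2.3],
  [0, 6.8, -1.38, 0, 0, 0, -2.32],
])

```text
time_s: 12.6
eef_pos: [440.1, 331.6, 106.8]
orientation: [-180.0, 0.0, 87.7]
force: [0.3, 0.3, -1.0]
gripper_width: 42.2
```

Request:
servo_tool([
  [0, 0.09, -0.02, 0, 0, 0, 0],
  [0, 0.09, -0.02, 0, 0, 0, 0],
])

```text
time_s: 12.8
eef_pos: [439.4, 333.6, 107.1]
orientation: [-179.9, 0.1, 87.6]
force: [0.1, 0.2, -0.6]
gripper_width: 41.9
```

```bash
python3 plan.py 441.5 334 17 87.6
```

```text
t 12.8 eef [439.4 333.6 107.1] [-1.7994e+02  6.0000e-02  8.7620e+01] w 41.9 F [ 0.1  0.2 -0.6] q [ 37.  23. 109.  -0.  49. -51.]
shift [0.012 0.044 1.802] turn [-0.013  0.012  0.004]
```

Request:
servo_tool([
  [0, 0, 0.02, 0.1, 0, 0, 0],
  [0, 0, 0.02, 0.3, 0, 0, 0],
  [0, 0, 0.02, 0.6, 0, 0, 0],
  [0, 0, 0.02, 0.95, 0, 0, 0],
  [0, 0, 0.02, 1.25, 0, 0, 0],
  [0, 0, 0.02, 1.5, 0, 0, 0],
  [0, 0, 0.02, 1.65, 0, 0, 0],
  [0, 0, 0.02, 1.72, 0, 0, 0],
  [0, 0, 0.02, 1.76, 0, 0, 0],
  [0, 0, 0.02, 1.79, 0, 0, 0],
  [0, 0, 0.02, 1.8, 0, 0, 0],
])

```text
time_s: 13.9
eef_pos: [441.3, 334.2, 18.1]
orientation: [180.0, -0.0, 87.6]
force: [1.0, 0.2, -0.8]
gripper_width: 42.1
```

Request:
servo_tool([
  [0, 0, 0, 0.01, 0, 0, 0],
  [0, 0, 0, 0.02, 0, 0, 0],
  [0, 0, 0, 0.02, 0, 0, 0],
])

```text
time_s: 14.2
eef_pos: [441.1, 334.0, 16.9]
orientation: [180.0, -0.0, 87.6]
force: [0.4, -0.7, -0.8]
gripper_width: 42.5
```

Request:
servo_tool([
  [0, 0, 0, 0.01, 0, 0, 0],
  [0, 0, 0, 0.02, 0, 0, 0],
  [0, 0, 0, 0.03, 0, 0, 0],
  [0, 0, 0, 0.03, 0, 0, 0],
])

```text
time_s: 14.6
eef_pos: [441.1, 334.0, 16.6]
orientation: [180.0, -0.0, 87.6]
force: [-3.8, -3.0, 15.1]
gripper_width: 42.0
```

Request:
servo_tool([
  [30, 0, 0, 0, 0, 0, 0],
  [70, 0, 0, 0, 0, 0, 0],
  [100, 0, 0, 0, 0, 0, 0],
  [100, 0, 0, 0, 0, 0, 0],
  [100, 0, 0, 0, 0, 0, 0],
  [100, 0, 0, 0, 0, 0, 0],
])

```text
time_s: 15.2
eef_pos: [441.0, 333.9, 15.2]
orientation: [-180.0, 0.0, 87.6]
force: [0.9, -0.8, -0.1]
gripper_width: 85.6
```

Request:
servo_tool([
  [100, 0, 0, -0.1, 0, 0, 0],
  [100, 0, 0, -0.3, 0, 0, 0],
  [100, 0, 0, -0.7, 0, 0, 0],
  [100, 0, 0, -1.2, 0, 0, 0],
  [100, 0, 0, -1.7, 0, 0, 0],
  [100, 0, 0, -2.0, 0, 0, 0],
])

```text
time_s: 15.8
eef_pos: [441.8, 334.5, 118.1]
orientation: [179.9, -0.1, 87.6]
force: [0.4, -0.3, -1.3]
gripper_width: 85.2
```

```bash
python3 plan.py 610 -169 90 69
```

```text
t 15.8 eef [441.8 334.5 118.1] [ 1.7988e+02 -1.0000e-01  8.7610e+01] w 85.2 F [ 0.4 -0.3 -1.3] q [ 37.  22. 108.   0.  50. -51.]
shift [-9.923  3.78   0.552] turn [ 0.021 -0.024  3.722]
```

Request:
servo_tool([
  [100, -0.4, 0.15, 0, 0, 0, 0.1],
  [100, -1.2, 0.45, 0, 0, 0, 0.4],
  [100, -2.1, 0.8, 0, 0, 0, 0.8],
  [100, -3.0, 1.14, 0, 0, 0, 1.1],
  [100, -3.9, 1.48, 0, 0, 0, 1.5],
  [100, -4.8, 1.83, 0, 0, 0, 1.8],
  [100, -5.7, 2.17, 0, 0, 0, 2.1],
  [100, -6.6, 2.51, 0, 0, 0, 2.5],
  [100, -7.5, 2.86, 0.1, 0, 0, 2.8],
  [100, -8.4, 3.2, 0.2, 0, 0, 3.2],
  [100, -9.2, 3.5, 0.3, 0, 0, 3.5],
  [100, -9.7, 3.7, 0.4, 0, 0, 3.72],
])

```text
time_s: 17.0
eef_pos: [606.6, -161.6, 96.2]
orientation: [179.9, 0.0, 68.9]
force: [-0.6, -0.6, -0.5]
gripper_width: 85.6
```

Request:
servo_tool([
  [100, -0.22, 0.08, 0.15, 0, 0, 0],
  [100, -0.22, 0.08, 0.15, 0, 0, 0],
])

```text
time_s: 17.2
eef_pos: [604.5, -171.0, 87.2]
orientation: [-179.9, 0.0, 68.9]
force: [-1.1, 0.2, -0.0]
gripper_width: 85.5
```

```bash
python3 plan.py 610 -169 8 69; python3 - <<'E'
from cap import *
o=grab("e")
s=o["scene"]["frame"][100:300,140:440,::-1]
cv2.imwrite("pics/e_crop.png",cv2.resize(s,(780,520),interpolation=cv2.INTER_CUBIC))
E
```

```text
t 17.2 eef [ 604.5 -171.    87.2] [-1.7991e+02  1.0000e-02  6.8930e+01] w 85.5 F [-1.1  0.2 -0. ] q [-16.  30.  99.  -0.  51. -85.]
shift [0.077 0.091 1.583] turn [-0.017  0.002 -0.014]
```

View pics/e_crop.png

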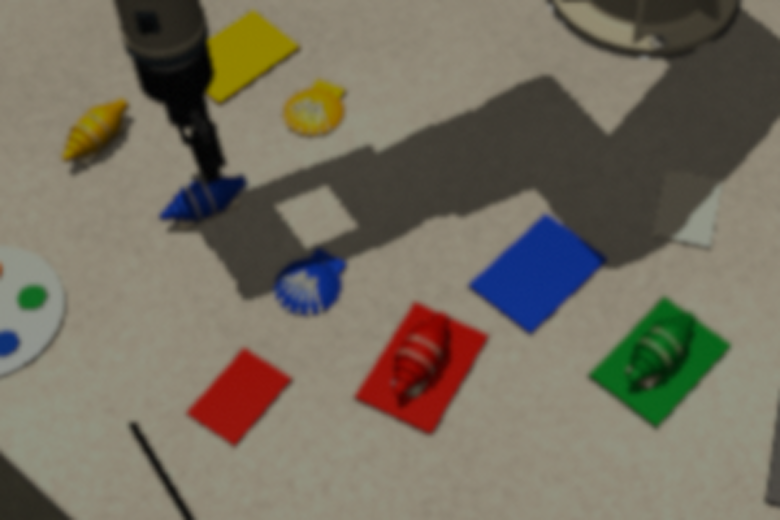

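```bash
python3 plan.py 610 -169 8 69
```

```text
t 17.3 eef [ 604.7 -169.1   87.8] [-1.7993e+02 -1.0000e-02  6.9030e+01] w 85.5 F [-0.7  1.1  0.8] q [-16.  30.  99.   0.  51. -85.]
shift [0.039 0.1   1.596] turn [-0.014 -0.003  0.005]
```

Request:
servo_tool([
  [100, 0.02, 0.06, 0.2, 0, 0, 0],
  [100, 0.03, 0.1, 0.6, 0, 0, 0],
  [100, 0.03, 0.1, 1.0, 0, 0, 0],
  [100, 0.03, 0.1, 1.35, 0, 0, 0],
  [100, 0.03, 0.1, 1.53, 0, 0, 0],
  [100, 0.03, 0.1, 1.59, 0, 0, 0],
  [100, 0.03, 0.1, 1.59, 0, 0, 0],
])

```text
time_s: 18.0
eef_pos: [610.8, -169.9, 8.2]
orientation: [-180.0, -0.0, 69.1]
force: [0.3, 0.5, 0.1]
gripper_width: 85.3
```

Request:
servo_tool([
  [0, 0, 0, 0, 0, 0, 0],
  [0, 0, 0, 0, 0, 0, 0],
  [0, 0, 0, 0, 0, 0, 0],
  [0, 0, 0, 0, 0, 0, 0],
  [0, 0, 0, 0, 0, 0, 0],
  [0, 0, 0, 0, 0, 0, 0],
  [0, 0, 0, 0, 0, 0, 0],
  [0, 0, 0, 0, 0, 0, 0],
])

```text
time_s: 18.8
eef_pos: [611.4, -170.6, 9.2]
orientation: [179.9, -0.0, 69.0]
force: [-0.4, 0.3, 5.7]
gripper_width: 42.4
```

Request:
servo_tool([
  [0, 0, 0, -0.1, 0, 0, 0],
  [0, 0, 0, -0.3, 0, 0, 0],
  [0, 0, 0, -0.6, 0, 0, 0],
  [0, 0, 0, -1.0, 0, 0, 0],
  [0, 0, 0, -1.4, 0, 0, 0],
  [0, 0, 0, -1.7, 0, 0, 0],
  [0, 0, 0, -1.9, 0, 0, 0],
  [0, 0, 0, -2.0, 0, 0, 0],
])

```text
time_s: 19.6
eef_pos: [611.1, -170.6, 109.7]
orientation: [179.9, -0.0, 69.0]
force: [-0.5, 0.5, -1.0]
gripper_width: 42.9
```

```bash
python3 plan.py 437.5 169.7 108 88
```

```text
t 19.6 eef [ 611.1 -170.6  109.7] [ 1.7991e+02 -1.0000e-02  6.9010e+01] w 42.9 F [-0.5  0.5 -1. ] q [-16.  29.  98.  -0.  53. -85.]
shift [ 5.11  -5.679  0.026] turn [ 1.700e-02  2.000e-03 -3.798e+00]
```

Request:
servo_tool([
  [0, 0.1, -0.11, 0, 0, 0, -0.1],
  [0, 0.35, -0.39, 0, 0, 0, -0.3],
  [0, 0.75, -0.83, 0, 0, 0, -0.6],
  [0, 1.25, -1.39, 0, 0, 0, -1.0],
  [0, 1.8, -2.0, 0, 0, 0, -1.4],
  [0, 2.4, -2.67, 0, 0, 0, -1.8],
  [0, 3.0, -3.33, 0, 0, 0, -2.3],
  [0, 3.55, -3.95, 0, 0, 0, -2.7],
  [0, 4.1, -4.56, 0, 0, 0, -3.1],
  [0, 4.55, -5.06, 0, 0, 0, -3.4],
  [0, 4.9, -5.44, 0, 0, 0, -3.7],
  [0, 5.06, -5.62, 0, 0, 0, -3.8],
])

```text
time_s: 20.8
eef_pos: [436.0, 168.1, 107.5]
orientation: [-179.9, 0.0, 88.2]
force: [0.4, -0.5, -1.9]
gripper_width: 42.7
```

Request:
servo_tool([
  [0, 0.04, -0.04, 0, 0, 0, 0],
  [0, 0.04, -0.04, 0, 0, 0, 0],
  [0, 0.04, -0.04, 0, 0, 0, 0],
])

```text
time_s: 21.1
eef_pos: [437.2, 167.8, 108.1]
orientation: [-180.0, 0.0, 88.0]
force: [0.3, -0.5, -0.9]
gripper_width: 42.1
```

```bash
python3 plan.py 438 169.5 17 88
```

```text
t 21.1 eef [437.2 167.8 108.1] [-1.7999e+02  2.0000e-02  8.7970e+01] w 42.1 F [ 0.3 -0.5 -0.9] q [ 21.  16. 119.  -0.  45. -67.]
shift [0.035 0.016 1.823] turn [-0.002  0.003 -0.007]
```

Request:
servo_tool([
  [0, 0.01, 0.01, 0.1, 0, 0, 0],
  [0, 0.02, 0.01, 0.3, 0, 0, 0],
  [0, 0.02, 0.01, 0.6, 0, 0, 0],
  [0, 0.02, 0.01, 0.95, 0, 0, 0],
  [0, 0.02, 0.01, 1.25, 0, 0, 0],
  [0, 0.02, 0.01, 1.5, 0, 0, 0],
  [0, 0.02, 0.01, 1.65, 0, 0, 0],
  [0, 0.02, 0.01, 1.72, 0, 0, 0],
  [0, 0.02, 0.01, 1.76, 0, 0, 0],
  [0, 0.02, 0.01, 1.79, 0, 0, 0],
  [0, 0.02, 0.01, 1.81, 0, 0, 0],
])

```text
time_s: 22.2
eef_pos: [437.9, 169.6, 18.1]
orientation: [180.0, -0.0, 88.0]
force: [-0.8, -0.4, -1.2]
gripper_width: 42.1
```

Request:
servo_tool([
  [0, 0, 0, 0.01, 0, 0, 0],
  [0, 0, 0, 0.02, 0, 0, 0],
  [0, 0, 0, 0.02, 0, 0, 0],
])

```text
time_s: 22.5
eef_pos: [437.8, 169.6, 17.2]
orientation: [180.0, -0.0, 88.0]
force: [-1.2, -0.6, 4.5]
gripper_width: 42.4
```

Request:
servo_tool([
  [30, 0, 0, 0, 0, 0, 0],
  [70, 0, 0, 0, 0, 0, 0],
  [100, 0, 0, 0, 0, 0, 0],
  [100, 0, 0, 0, 0, 0, 0],
  [100, 0, 0, 0, 0, 0, 0],
  [100, 0, 0, 0, 0, 0, 0],
])

```text
time_s: 23.1
eef_pos: [437.5, 169.5, 16.7]
orientation: [-180.0, 0.0, 88.0]
force: [0.1, -0.1, 0.1]
gripper_width: 85.7
```

Request:
servo_tool([
  [100, 0, 0, -0.1, 0, 0, 0],
  [100, 0, 0, -0.3, 0, 0, 0],
  [100, 0, 0, -0.7, 0, 0, 0],
  [100, 0, 0, -1.2, 0, 0, 0],
  [100, 0, 0, -1.7, 0, 0, 0],
  [100, 0, 0, -2.0, 0, 0, 0],
])

```text
time_s: 23.7
eef_pos: [438.3, 169.8, 119.4]
orientation: [179.9, -0.1, 88.0]
force: [0.1, 0.8, -0.2]
gripper_width: 85.6
```

```bash
python3 plan.py 624.5 -338 90 96
```

```text
t 23.7 eef [438.3 169.8 119.4] [ 1.7986e+02 -6.0000e-02  8.8010e+01] w 85.6 F [ 0.1  0.8 -0.2] q [ 21.  15. 118.   0.  47. -67.]
shift [-10.021   4.073   0.587] turn [ 0.029 -0.01  -1.598]
```

Request:
servo_tool([
  [100, -0.4, 0.16, 0, 0, 0, 0],
  [100, -1.2, 0.49, 0, 0, 0, -0.1],
  [100, -2.1, 0.85, 0, 0, 0, -0.3],
  [100, -3.0, 1.22, 0, 0, 0, -0.5],
  [100, -3.9, 1.59, 0, 0, 0, -0.7],
  [100, -4.8, 1.95, 0, 0, 0, -0.9],
  [100, -5.7, 2.32, 0, 0, 0, -1.1],
  [100, -6.6, 2.68, 0, 0, 0, -1.3],
  [100, -7.5, 3.05, 0.1, 0, 0, -1.4],
  [100, -8.4, 3.41, 0.2, 0, 0, -1.5],
  [100, -9.2, 3.74, 0.3, 0, 0, -1.6],
  [100, -9.8, 3.98, 0.4, 0, 0, -1.6],
])

```text
time_s: 24.9
eef_pos: [620.1, -330.0, 97.7]
orientation: [179.9, 0.1, 96.0]
force: [1.2, 0.6, -0.5]
gripper_width: 85.4
```

Request:
servo_tool([
  [100, -0.22, 0.09, 0.15, 0, 0, 0],
  [100, -0.22, 0.09, 0.15, 0, 0, 0],
  [100, -0.22, 0.09, 0.15, 0, 0, 0],
  [100, -0.22, 0.09, 0.15, 0, 0, 0],
])

```text
time_s: 25.3
eef_pos: [624.7, -336.0, 89.7]
orientation: [-180.0, -0.0, 96.1]
force: [-0.4, -0.5, -0.3]
gripper_width: 85.3
```

```bash
python3 - <<'E'
from cap import *
o=grab("f")
s=o["scene"]["frame"][80:280,130:430,::-1]
cv2.imwrite("pics/f_crop.png",cv2.resize(s,(780,520),interpolation=cv2.INTER_CUBIC))
E
python3 plan.py 624.5 -338 8 95.5
```

```text
t 25.4 eef [ 625.  -336.3   89.9] [179.99  -0.    96.08] w 85.2 F [-1.3 -0.   0.3] q [ -28.   36.   88.    0.   56. -124.]
shift [-0.033 -0.014  1.638] turn [ 0.001 -0.001  0.116]
```

View pics/f_crop.png

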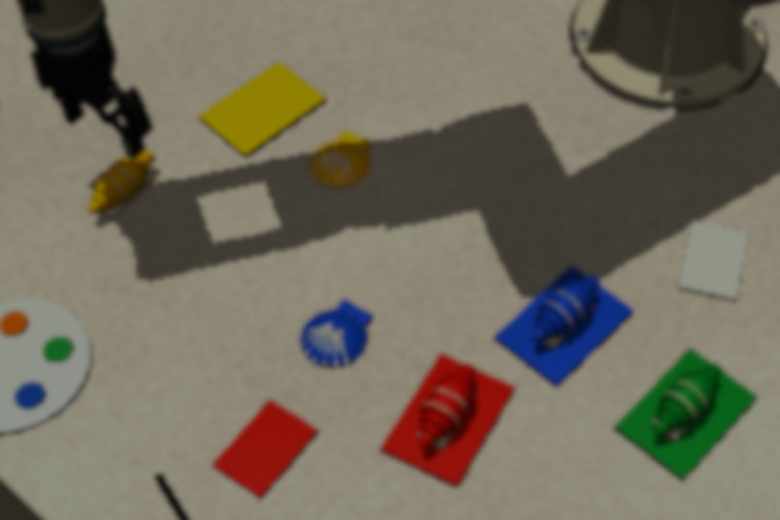

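Request:
servo_tool([
  [100, -0.02, -0.01, 0.2, 0, 0, 0.1],
  [100, -0.03, -0.01, 0.6, 0, 0, 0.1],
  [100, -0.03, -0.01, 1.0, 0, 0, 0.1],
  [100, -0.03, -0.01, 1.35, 0, 0, 0.1],
  [100, -0.03, -0.01, 1.55, 0, 0, 0.1],
  [100, -0.03, -0.01, 1.63, 0, 0, 0.1],
  [100, -0.03, -0.01, 1.63, 0, 0, 0.1],
])

```text
time_s: 26.1
eef_pos: [624.5, -339.0, 7.3]
orientation: [-180.0, -0.0, 95.5]
force: [-0.3, -0.5, -0.8]
gripper_width: 85.3
```

Request:
servo_tool([
  [0, 0, 0, 0, 0, 0, 0],
  [0, 0, 0, 0, 0, 0, 0],
  [0, 0, 0, 0, 0, 0, 0],
  [0, 0, 0, 0, 0, 0, 0],
  [0, 0, 0, 0, 0, 0, 0],
  [0, 0, 0, 0, 0, 0, 0],
  [0, 0, 0, 0, 0, 0, 0],
  [0, 0, 0, 0, 0, 0, 0],
])

```text
time_s: 26.9
eef_pos: [625.3, -339.5, 8.8]
orientation: [179.9, 0.0, 95.5]
force: [0.3, 0.8, 6.6]
gripper_width: 42.0
```

Request:
servo_tool([
  [0, 0, 0, -0.1, 0, 0, 0],
  [0, 0, 0, -0.3, 0, 0, 0],
  [0, 0, 0, -0.6, 0, 0, 0],
  [0, 0, 0, -1.0, 0, 0, 0],
  [0, 0, 0, -1.4, 0, 0, 0],
  [0, 0, 0, -1.7, 0, 0, 0],
  [0, 0, 0, -1.9, 0, 0, 0],
  [0, 0, 0, -2.0, 0, 0, 0],
])

```text
time_s: 27.7
eef_pos: [625.1, -339.4, 109.3]
orientation: [179.9, 0.0, 95.5]
force: [-0.4, -0.6, -1.3]
gripper_width: 42.6
```

```bash
python3 plan.py 427.5 -307.5 108 86
```

```text
t 27.7 eef [ 625.1 -339.4  109.3] [1.7993e+02 5.0000e-02 9.5510e+01] w 42.6 F [-0.4 -0.6 -1.3] q [ -29.   34.   87.   -0.   58. -124.]
shift [ 1.014 -3.872  0.02 ] turn [0.015 0.008 1.902]
```

Request:
servo_tool([
  [0, 0.03, -0.1, 0, 0, 0, 0.05],
  [0, 0.1, -0.4, 0, 0, 0, 0.2],
  [0, 0.22, -0.85, 0, 0, 0, 0.4],
  [0, 0.37, -1.4, 0, 0, 0, 0.7],
  [0, 0.52, -2.0, 0, 0, 0, 1.0],
  [0, 0.68, -2.6, 0, 0, 0, 1.3],
  [0, 0.82, -3.15, 0, 0, 0, 1.6],
  [0, 0.93, -3.55, 0, 0, 0, 1.8],
  [0, 0.99, -3.78, 0, 0, 0, 1.9],
  [0, 1.01, -3.87, 0, 0, 0, 1.9],
  [0, 1.01, -3.87, 0, 0, 0, 1.9],
  [0, 1.01, -3.87, 0, 0, 0, 1.9],
])

```text
time_s: 28.9
eef_pos: [428.2, -307.8, 107.9]
orientation: [180.0, 0.0, 86.0]
force: [1.2, -0.4, -1.7]
gripper_width: 42.5
```

```bash
python3 plan.py 428 -308 17 86
```

```text
t 28.9 eef [ 428.2 -307.8  107.9] [1.7995e+02 3.0000e-02 8.6030e+01] w 42.5 F [ 1.2 -0.4 -1.7] q [ -36.   21.  112.    0.   48. -122.]
shift [-0.003 -0.005  1.817] turn [0.01  0.005 0.006]
```

Request:
servo_tool([
  [0, 0, 0, 0.1, 0, 0, 0],
  [0, 0, 0, 0.3, 0, 0, 0],
  [0, 0, 0, 0.6, 0, 0, 0],
  [0, 0, 0, 0.95, 0, 0, 0],
  [0, 0, 0, 1.25, 0, 0, 0],
  [0, 0, 0, 1.5, 0, 0, 0],
  [0, 0, 0, 1.65, 0, 0, 0],
  [0, 0, 0, 1.72, 0, 0, 0],
  [0, 0, 0, 1.76, 0, 0, 0],
  [0, 0, 0, 1.79, 0, 0, 0],
  [0, 0, 0, 1.8, 0, 0, 0],
])

```text
time_s: 30.0
eef_pos: [427.5, -307.6, 18.1]
orientation: [180.0, 0.0, 86.0]
force: [0.7, 0.8, -1.3]
gripper_width: 42.2
```

Request:
servo_tool([
  [0, 0, 0, 0.01, 0, 0, 0],
  [0, 0, 0, 0.02, 0, 0, 0],
  [0, 0, 0, 0.03, 0, 0, 0],
  [0, 0, 0, 0.03, 0, 0, 0],
])

```text
time_s: 30.4
eef_pos: [427.4, -307.6, 16.7]
orientation: [180.0, 0.0, 86.0]
force: [-1.4, 0.9, 4.3]
gripper_width: 42.2
```

Request:
servo_tool([
  [30, 0, 0, 0, 0, 0, 0],
  [70, 0, 0, 0, 0, 0, 0],
  [100, 0, 0, 0, 0, 0, 0],
  [100, 0, 0, 0, 0, 0, 0],
  [100, 0, 0, 0, 0, 0, 0],
  [100, 0, 0, 0, 0, 0, 0],
])

```text
time_s: 31.0
eef_pos: [427.2, -307.4, 16.2]
orientation: [-180.0, -0.0, 86.0]
force: [-0.8, -0.6, 0.8]
gripper_width: 85.4
```

Request:
servo_tool([
  [100, 0, 0, -0.1, 0, 0, 0],
  [100, 0, 0, -0.3, 0, 0, 0],
  [100, 0, 0, -0.7, 0, 0, 0],
  [100, 0, 0, -1.4, 0, 0, 0],
  [100, 0, 0, -2.2, 0, 0, 0],
  [100, 0, 0, -3.0, 0, 0, 0],
  [100, 0, 0, -3.6, 0, 0, 0],
  [100, 0, 0, -4.0, 0, 0, 0],
])

```text
time_s: 31.8
eef_pos: [427.9, -307.9, 219.9]
orientation: [179.8, 0.1, 86.0]
force: [-0.8, 0.2, -1.0]
gripper_width: 85.1
```

```bash
python3 plan.py 180 -560 230 86
```

```text
t 31.8 eef [ 427.9 -307.9  219.9] [1.7981e+02 1.2000e-01 8.6010e+01] w 85.1 F [-0.8  0.2 -1. ] q [ -36.   12.  106.    0.   61. -122.]
shift [-5.375 -4.595 -0.206] turn [0.039 0.024 0.003]
```

Request:
servo_tool([
  [100, -0.3, -0.25, 0, 0, 0, 0.5],
  [100, -0.9, -0.75, 0, 0, 0, 1],
  [100, -1.5, -1.3, 0, 0, 0, 2],
  [100, -2.1, -1.85, 0, 0, 0, 3],
  [100, -2.7, -2.4, 0, 0, 0, 4],
  [100, -3.3, -2.9, 0, 0, 0, 4],
  [100, -3.9, -3.4, 0, 0, 0, 4],
  [100, -4.5, -3.9, 0, 0, 0, 4],
  [100, -5.0, -4.3, 0, 0, 0, 4],
  [100, -5.3, -4.55, 0, 0, 0, 4],
  [100, -5.3, -4.55, 0, 0, 0, 4],
])

```text
time_s: 32.9
eef_pos: [180.5, -557.3, 216.8]
orientation: [180.0, 0.0, 65.9]
force: [1.1, 0.3, -0.4]
gripper_width: 85.5
```

```bash
python3 - <<'E'
from cap import *
o=grab("g")
from loc import *
import meas
tiles=dict(red=(12.7,),blue=(178,),green=(177.5,),yellow=(175.5,))
o0=pickle.load(open("a.pkl","rb")); D0={n:meas.classify(o0[n]) for n in o0}
for n in o:
  c=o[n]; hsv=cv2.cvtColor(c["frame"],cv2.COLOR_RGB2HSV)
  for col in HUE:
    t=D0[n]["tile_"+col][0]["c"]
    # whelk = things standing >16 mm within 75 mm of tile centre (depth)
    P=cloud(c,np.full(c["z_map"].shape,255,np.uint8))
    m=(np.hypot(P[:,0]-t[0],P[:,1]-t[1])<80)&(P[:,2]>18)&(P[:,2]<70)
    v,u=np.nonzero(c["z_map"]>0)
    mm=np.zeros(c["z_map"].shape,np.uint8); mm[v[m],u[m]]=255
    mm=cv2.morphologyEx(mm,cv2.MORPH_OPEN,np.ones((2,2)))
    k=max(cv2.findContours(mm,cv2.RETR_EXTERNAL,cv2.CHAIN_APPROX_NONE)[0],key=cv2.contourArea)
    s=meas.shape(c,dict(k=k),34)
    print(n,col,"tile",t.round(1),"whelk",s["c"].round(1),"d",(s["c"]-t).round(1),"rc d",(s["rc"]-t).round(1),"ang",round(s["ang"],1),round(float(s["rang"]),1),"tile",tiles[col],np.round(s["size"],0),"ztop",np.percentile(P[m][:,2],95).round(1))
d=meas.report("g")[1]
E
```

```text
scene red tile [608.4 148.8] whelk [609.3 153.5] d [0.9 4.7] rc d [1.8 4.4] ang 16.4 13.8 tile (12.7,) [107.  44.] ztop 53.9
scene yellow tile [ 429.2 -308.8] whelk [ 430.3 -303.6] d [1.1 5.2] rc d [1.2 5.4] ang 179.7 28.5 tile (175.5,) [94. 63.] ztop 54.0
scene green tile [443.3 333.5] whelk [445.8 335.8] d [2.5 2.3] rc d [3.2 2.4] ang 0.1 176.5 tile (177.5,) [107.  41.] ztop 53.5
scene blue tile [439.5 169. ] whelk [438.7 173.3] d [-0.8  4.3] rc d [-0.1  4.5] ang 0.7 179.5 tile (178,) [106.  44.] ztop 53.7
top red tile [604.5 150.3] whelk [602.7 146. ] d [-1.8 -4.3] rc d [-0.9 -4.5] ang 13.1 12.8 tile (12.7,) [105.  42.] ztop 53.9
top yellow tile [ 425.8 -306.2] whelk [ 423.6 -309.8] d [-2.3 -3.5] rc d [-1.7 -3.6] ang 175.6 178.0 tile (175.5,) [101.  44.] ztop 53.4
top green tile [439.8 334.4] whelk [438.6 330.3] d [-1.2 -4.1] rc d [ 0.4 -3.3] ang 178.3 3.1 tile (177.5,) [103.  43.] ztop 53.7
top blue tile [435.3 170.5] whelk [431.3 165.6] d [-4.  -4.9] rc d [-4.2 -5.1] ang 178.4 1.7 tile (178,) [100.  43.] ztop 53.5
scallop_blue   top    px [348.4 161.9] c [604.   -9.6] rc [602.8 
[... 788 characters left out ...]
7  86.9] ang 177.3 rect 177.3
tile_green     scene  px [393.3 238.6] c [443.4 333.5] rc [443.4 333.7] size [129.1  87.9] ang 177.7 rect 177.9
    tri [440.4 334.3   1.4] gap 3.8
tile_red       top    px [295. 161.] c [604.7 150.3] rc [604.4 150.3] size [129.1  89.3] ang 13.0 rect 12.4
tile_red       scene  px [301.9 240.9] c [608.2 148.8] rc [607.7 148.7] size [133.9  91.6] ang 13.1 rect 12.7
    tri [606.6 148.9   1.2] gap 3.8
tile_yellow    top    px [449. 224.] c [ 425.3 -306.3] rc [ 425.7 -306.9] size [128.5  90.7] ang 176.5 rect 175.4
tile_yellow    scene  px [230.3 121.2] c [ 428.7 -309.7] rc [ 428.1 -310.6] size [135.   98.2] ang 178.1 rect 175.9
    tri [ 426.5 -311.1    1.8] gap 4.6
```

View pics/g_top.png

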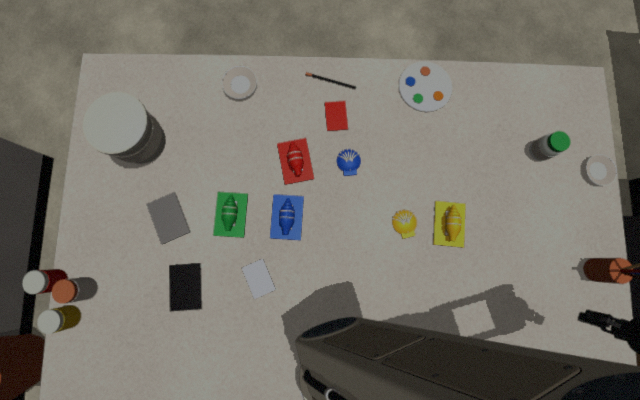

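View pics/g_scene.png

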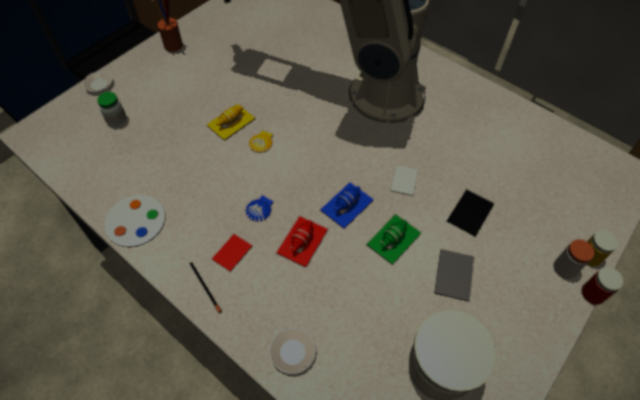

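```bash
python3 - <<'E'
from plant import status,ticket
s=status.observe(); print(s["time_s"],s["joint_velocities"].round(2),s["force"].round(1))
print(ticket.finish_job())
E
```

```text
33.0 [ 1.21 -0.27  0.54  0.1   0.01  0.  ] [ 1.1 -0.2  0.5]
the job is handed in; nothing more can be done
None
```

All four whelks are upright on the tiles of their own colours, and the job was handed in at 33 s. I gripped each one across its middle and set it down with 15 N or less at the wrist. For red I used the larger of the two red tiles, at about (606, 150) mm.

The last pictures from both cameras showed:

- **Position:** every whelk is within about 6 mm of its tile's centre. The two views err in opposite directions across the tile, so averaged they are within 3 mm.
- **Direction:** in the top view each is within about 1° of its tile's long direction. The shape fits were noisier, by 2 to 7°. One scene-camera rectangle fit for the yellow whelk was 33° off; I discarded it as distorted by that camera's slant, since that view's own moment fit was only 4° off.
- **Height:** the tops stand about 54 mm above the table, which is the tile plus an upright whelk.
- **Scallops:** neither moved, within 0.5 mm.

One check disagreed. The two cameras place the same points about 4 mm apart in x. Because of that, triangulating between them put the tile faces at 1 to 2 mm instead of 8 mm. I used the depth images (about 8.5 mm) and the contact force when setting down instead.

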